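# Tip a sample-box lid forward, catch it on a finger and lower it shut

## Robot

A 7-joint arm with a two-finger parallel gripper is mounted at the origin on the work surface; the furniture and walls round the work are solid. World frame = base frame: x ahead of the robot, y to its left, z up, the work surface at z = 0. Lengths are in m, angles in degrees, forces in N, time in s.
With the tool pointing down it reaches from about 0.425 to 0.875 m from the base axis. Payload 4.7 kg.
Tool frame: the origin (TCP) lies at the very end of the fingers, on their centre line; the grasp point (between the pads) lies 19 mm behind it (env.grip_point_offset is the distance from the TCP to the grasp point, in m); z points along the fingers, y is the line along which they close (so a half turn about z gives the same grasp; the last joint's range is limited). The gripper opens to 87 mm and grips with 3 to 60 N. Pads are 19 mm wide; open, the fingers measure 117 mm over their backs; the gripper's body (75 mm by 190 mm) begins 51 mm behind the grasp point.
Start: joints at [-65.197, 18.392, -4.016, 83.108, 1.295, 78.541, -3.26], TCP at [0.264, 0.594, 0.223] pointing down, gripper open.
Joint ranges: [-163.93, 163.93], [-17.29, 119.83], [-79.2, 71.16], [3.27, 140.29], [-89.18, 269.18], [5.43, 117.66], [-154.24, 154.24]. Speed limits (degrees/s): [147.25, 147.25, 180, 180, 180, 180, 180].

## Interface

Orientations are given as [roll, pitch, yaw] about the fixed x, y, z axes, in that order (R = Rz(yaw) Ry(pitch) Rx(roll)).
In Python, from cell import env gives the robot as it stands.
- The arm moves only by the tool jog_arm, never from a script. Its argument "motion" is a list of rows, each an object of numbers: "x", "y", "z": the shift along the tool's x, y, z in cm; "ax", "ay", "az": the turn, a rotation vector about the tool's x, y, z in degrees. In form: [{"x": .., "y": .., "z": .., "ax": .., "ay": .., "az": ..}, ...]. A call has exactly 5 rows; each row shifts and turns the commanded pose from where the row before left it, along the tool's axes as they then stand; what a row does not reach is not made up. A row lasts 1/10 s, in which the tool goes at most 50 mm and 8.59 degrees, less where a joint would pass 70% of its speed; a pose out of reach is approached as far as the arm can. A call is refused whole if a number of a shift passes 5 or a number of a turn 8.59, either way. A call with a gripper value outside its range is refused whole. "claw" is the gripper command: -1 is shut, 1 is fully open, values between are in proportion, set as the call begins (left out, the last holds). The fingers move at their own pace and stop on an object; "squeeze" is the grip in N (left out, the last holds). Time passes only in rows, so rows that do not move let the fingers close, or fill a call up. It gives the time, the measured TCP pose, the force, the opening and the grip force at its end, in the units of the state.
- env.get_obs(): the state, without advancing time (a new reading comes with each control period).
- env.read_camera(name): name is "scene" or "top"; returns the picture (420x560x3 uint8, red, green, blue); there is no depth.
- env.camera_params(name): a dict with "fx", "fy", "cx", "cy" (pixels), "k1" (the pictures are not rectified: a ray, as slopes to the right and down, at radius r is drawn at 1 + k1 r^2 times it, then the intrinsics apply), "extrinsics" (4x4, takes a point from world to camera coordinates). Camera axes: x right, y up, looking along -z (the intrinsics and any distortion apply to the point x, -y, -z); pixel columns grow to the right and rows downward; lengths in m; the calibration is good to about 2 mm. A picture is of the moment at which its call begins. camera_params takes no time and is no camera call.
- env.sign_off(): hands the job in; it is judged then, once.
The state is a dict: "time_s": time; "qpos": joint angles; "joint_velocities": joint speeds; "effort": joint torques, N m; "tool_pos": TCP position; "tool_rot": TCP orientation; "force": force on the tool from outside, world axes, zero at the start; "wrist_torque": the same for the moment, N m; "grip_width": finger opening in m; "grasp_force": force on a finger pad.
Only numpy, scipy, OpenCV 4.12 (cv2) and the standard library are available. Lean on these libraries where they do the work, as an engineer would, in place of code of your own. Each camera call takes 0.05 s, during which the arm holds its last target. There are 200 camera calls.

## Task

The wooden sample box stands open, its lid leaning back. Using only the outside of the fingers, push the lid forward past its balance point and let it fall free, catch it on a finger while it is still well open, then lower it slowly on the finger until the box is fully shut, never letting it drop or slam. Take the hand away at the end; grip and lift nothing, do not shove the box along, and leave the vials in it standing and the things around it where they are.

Things in the scene. Friction and masses are not known exactly. Their poses are not given: they have to be found in the camera images.
- box: Loose, heavy (about 1.6 kg) brown wooden sample box, 150 x 210 mm, 82 mm high shut; open base 60 mm high, 8 mm walls. Origin: centre of its underside, on the worktop; z up; -x is its front (the opening side), +x the hinge side, y along the hinge. The front faces the robot's left, give or take 25 degrees.
- box_lid (a joint): Lid angle, rad: 0 shut; 1.92 at the open stop, leaning 20 degrees back past upright. Lid 0.18 kg. Above about 1.37 it falls back, below it falls shut. A worn damper: slow at first (0.1 rad/s at 1.25; about 2 s from 1.3 to 0.8), 0.8 rad/s near shut; it stops at once where supported. About 0.9 N up under the tab holds it; pushing at 0.3 rad/s takes under 1 N.
- hinge_mid (a point): Middle of the hinge line, on top of the base's back wall: x = 75.5, z = 61 mm in the box frame. The lid turns about the box's y axis through it.
- tab_edge (a point): Middle of the outer lower edge of the lid's brass tab: a plate 70 mm wide (along the hinge), 3 mm thick, on the lid's outer face at mid front, standing 25 mm proud. Shut, this point is at x -100, y 0, z 82 mm in the box frame (175.5 in front of the hinge line, 21 above it), free below to the worktop; at the start about 217 mm high. Lid: 210 wide, 21 thick. Frame turns with the lid.
- vial_a_mid (a point): Middle (half-way up) of a loose glass vial with orange-brown contents and a black cap, 25 mm across and 55 mm high, standing in the box beside a row of glass slides fixed in it (its top below the rim of the shut lid). z along the vial.
- vial_b_mid (a point): The same for a second vial, white contents, white cap, in the box.
- timer: Loose bystander: white timer, 62 x 62 x 18 mm; origin centre of underside.
- flask: Loose bystander: conical flask with red stopper, 63 mm across, 115 mm high; origin centre of underside.
- dropper: Loose bystander: brown dropper bottle, 33 mm across, 102 mm high; origin centre of underside.

How it is judged:
By the outcome, as a careful person would: the job done as asked, in the order asked, and still so for the second after the job is handed in, with the robot touching nothing.
It also fails if it takes over 54 s, if anything falls off the work surface, if the arm or the gripper's body presses on something with over 40 N, if the wrist force passes 120 N, or if a joint passes its speed limit or range.

## Working session

There is one attempt and no reset: what is moved stays moved. The work goes in short steps, Python scripts to look and compute and a tool call to move; the robot and the scene stay as the last step left them, time stands still between calls to the robot, and variables do not carry over. Pictures are saved under pics/ and viewed, at most 10 in all, crops included, and the job is handed in when it is done.

Besides the shell and the picture viewer there is one more tool, called by a JSON object that holds its "fn" and its "kwargs". jog_arm: Moves the arm, as the interface text tells. Its arguments: {"type":"object","properties":{"motion":{"type":"array"},"claw":{"type":"number"},"squeeze":{"type":"number"}},"required":["motion"]}

```bash
mkdir -p pics
cat > h.py <<'E'
import numpy as np, cv2
from cell import env
def snap(cam,name):
    im=env.read_camera(cam); cv2.imwrite('pics/'+name,im[:,:,::-1]); return im
def proj(cam,P):
    c=env.camera_params(cam); E=np.array(c['extrinsics']); P=np.atleast_2d(P)
    q=P@E[:3,:3].T+E[:3,3]; s=np.c_[q[:,0]/-q[:,2],-q[:,1]/-q[:,2]]
    s=s*(1+c['k1']*(s**2).sum(1,keepdims=True))
    return s*[c['fx'],c['fy']]+[c['cx'],c['cy']]
def ray(cam,uv):
    c=env.camera_params(cam); E=np.array(c['extrinsics'])
    d=(np.array(uv,float)-[c['cx'],c['cy']])/[c['fx'],c['fy']]; s=d.copy()
    for _ in range(20): s=d/(1+c['k1']*(s@s))
    v=E[:3,:3].T@np.array([s[0],-s[1],-1]); return -E[:3,:3].T@E[:3,3], v
def onz(cam,uv,z):
    o,v=ray(cam,uv); return o+v*(z-o[2])/v[2]
E
python3 - <<'E'
from h import *
a=snap('scene','s0.png'); b=snap('top','t0.png')
for n in('scene','top'):
    o,v=ray(n,(280,210)); print(n,o,v)
print(env.get_obs())
cv2.imwrite('pics/t0b.png',cv2.resize(b[:,:,::-1],(800,600)))
cv2.imwrite('pics/s0b.png',cv2.resize(a[:,:,::-1],(800,600)))
E
```

```text
scene [-0.29020439  0.59960607  0.55727746] [ 0.68734968 -0.56050295 -0.46226061]
top [ 0.3751592  -0.00942736  1.20970414] [ 7.02987011e-02 -2.22636806e-04 -9.97551731e-01]
{'time_s': 0.1, 'qpos': array([-65.19660191,  18.43593207,  -4.01672585,  83.16720553,
         1.29441387,  78.54170944,  -3.26121703]), 'joint_velocities': array([ 0.09517854, -0.09693669, -0.03933181, -0.18394368,  0.03277768,
        0.11264808, -0.12104612]), 'effort': array([-9.44611129e-04, -4.92578173e+01, -4.06368971e-01, -3.13400638e+01,
       -6.42739562e-02,  3.94765392e-02,  7.32853232e-05]), 'tool_pos': array([0.2641608 , 0.59335846, 0.22156455]), 'tool_rot': array([-1.79900358e+02,  4.50830964e-03,  1.56005984e+02]), 'force': array([-0.05338648, -0.00407372, -0.16536617]), 'wrist_torque': array([ 0.01037526, -0.04061513,  0.03140129]), 'grasp_force': 0.0, 'grip_width': 0.08715760062387352}
```

View pics/t0b.png

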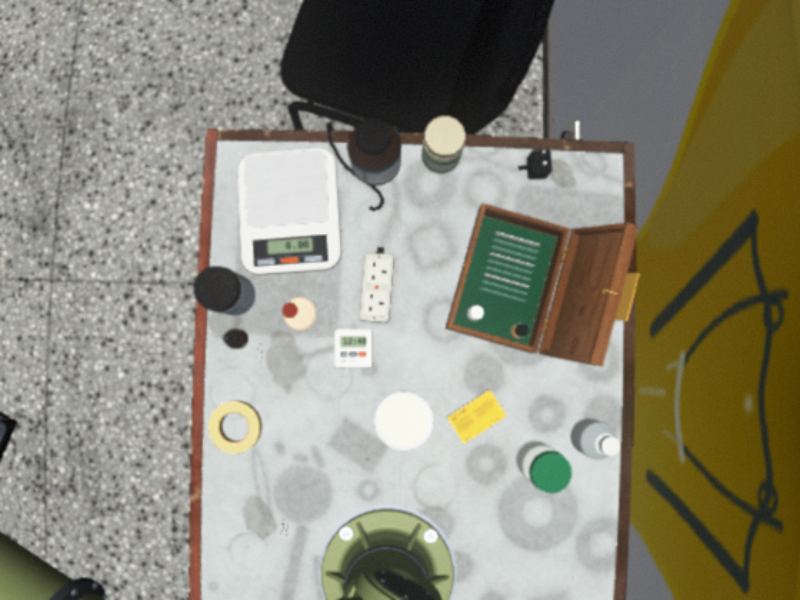

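View pics/s0b.png

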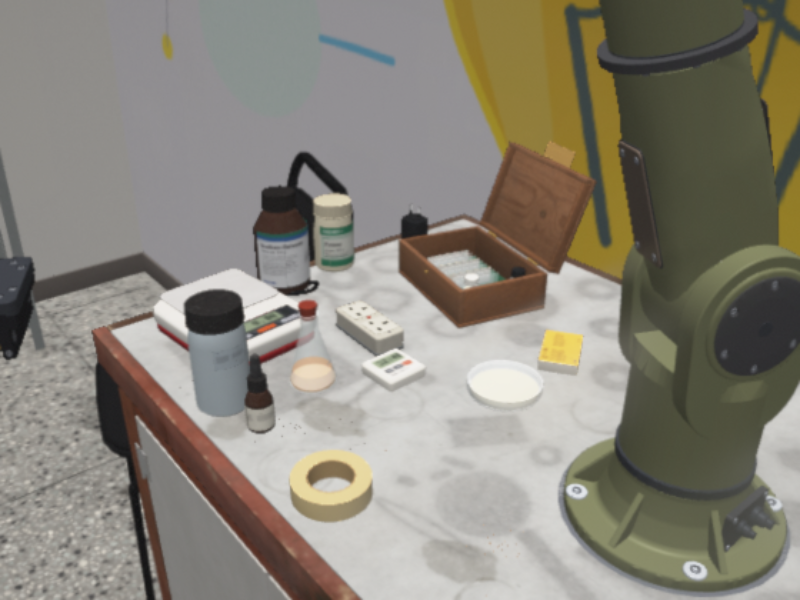

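The top view shows the box base rim corners at about (483,206), (447,327), (540,352) and (572,225) on the 800-px picture, with the lid leaning right past the table edge towards the wall. In the scene view the box is at (400–545, 230–320) and the tab at (558,154). Next I fit the pose.

```bash
cat > fit.py <<'E'
from h import *
from scipy.optimize import least_squares
L=[-.075,.075]
# box-frame points and 800px-picture pixels
def lidp(p,th):  # p = point of shut lid in box frame
    h=np.array([.0755,0,.061]); d=np.array(p)-h; c,s=np.cos(th),np.sin(th)
    return h+np.array([d[0]*c+d[2]*s,d[1],-d[0]*s+d[2]*c])
def W(P,q):
    c,s=np.cos(q[2]),np.sin(q[2]); P=np.atleast_2d(P)
    return P@np.array([[c,-s,0],[s,c,0],[0,0,1]]).T+[q[0],q[1],0]
# y box ~ +x world (far)
obs=[('top',(-.075,.105,.06),(483,206)),('top',(-.075,-.105,.06),(447,327)),
('scene',(-.075,-.105,0),(460,322)),('scene',(-.075,-.105,.06),(461,296)),('scene',(-.075,.105,.06),(400,238)),('scene',(.075,-.105,0),(545,306)),
('top',lidp((-.0755,.105,.082),1.92),(634,222)),('top',lidp((-.0755,-.105,.082),1.92),(605,364)),
('scene',lidp((-.0755,.105,.082),1.92),(514,143)),('scene',lidp((-.0755,-.105,.082),1.92),(593,180))]
def res(q): return np.concatenate([proj(c,W(P,q))[0]-np.array(u)*.7 for c,P,u in obs])
if __name__=='__main__':
    r=least_squares(res,[.55,-.2,-1.57]); q=r.x; print(q,np.degrees(q[2])); print(r.fun.reshape(-1,2).round(1))
    np.save('q.npy',q)
    for th in(1.92,1.3,.85,0): print(th,lidp((-.1,0,.082),th),W(lidp((-.1,0,.082),th),q))
    # wall estimate: table edge and floor/wall corner
    print('table edge',onz('top',(630*.7,300*.7),0),'floor corner', [onz('top',(547*.7,60*.7),z) for z in(-.7,-.8,-.9)])
    for cam in('top','scene'):
        im=cv2.imread('pics/'+('t0' if cam=='top' else 's0')+'.png'); im=cv2.resize(im,None,fx=3,fy=3,interpolation=cv2.INTER_CUBIC)
        pts=[(x,y,z) for x in L for y in(-.105,.105) for z in(0,.06)]+[lidp((x,y,z),1.92) for x in L for y in(-.105,.105) for z in(.061,.082)]+[lidp((-.1,y,.082),1.92) for y in(-.035,.035)]
        for u in proj(cam,W(pts,q)): cv2.circle(im,tuple(int(v) for v in u*3+1),3,(255,0,255),-1)
        x,y=(900,380) if cam=='top' else (800,280)
        cv2.imwrite('pics/o_'+cam+'.png',im[y:y+450,x:x+500])
    a=np.hstack([cv2.imread('pics/o_top.png')[:,:400],cv2.imread('pics/o_scene.png')[:,:400]]); cv2.imwrite('pics/o.png',a)
E
python3 fit.py
```

```text
[ 0.49977375 -0.18384154 -1.79502077] -102.8471142811827
[[-2.1 -2.8]
 [ 0.8  0.6]
 [-0.2  4.5]
 [ 0.2 -2.9]
 [-2.3  1.3]
 [-0.7  1. ]
 [ 2.6  0.5]
 [ 0.1 -0.1]
 [ 0.9  0. ]
 [ 1.9 -0.4]]
1.92 [0.15527982 0.         0.21872264] [[ 0.46524724 -0.33523422  0.21872264]]
1.3 [0.04878868 0.         0.23572194] [[ 0.48892557 -0.23140888  0.23572194]]
0.85 [-0.02455015  0.          0.20670936] [[ 0.50523248 -0.15990596  0.20670936]]
0 [-0.1    0.     0.082] [[ 0.52200878 -0.08634486  0.082     ]]
table edge [ 0.47246318 -0.40263071  0.        ] floor corner [array([ 1.19341185, -0.39936481, -0.7       ]), array([ 1.23625894, -0.41978355, -0.8       ]), array([ 1.27910603, -0.44020229, -0.9       ])]
```

View pics/o.png

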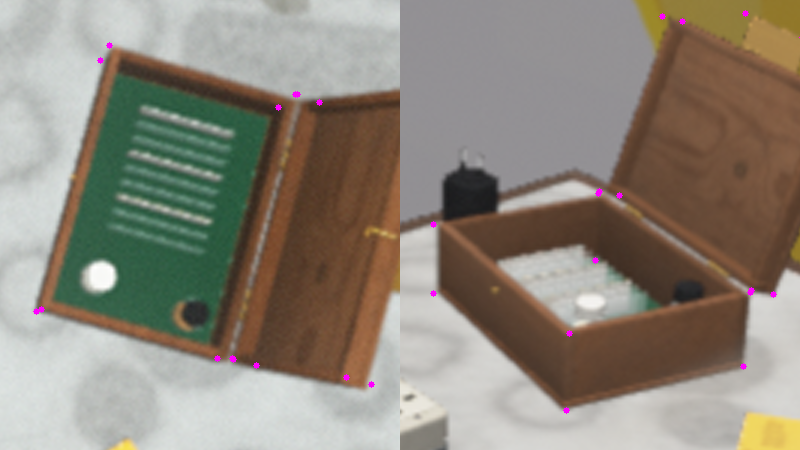

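```bash
cat > fit2.py <<'E'
import fit
from fit import *
def T(u,v): return ((900+u)/2.1,(380+v)/2.1)
def S(u,v): return ((400+u)/2.1,(280+v)/2.1)
fit.obs=[('top',(-.075,.105,.06),T(113,48)),('top',(-.075,-.105,.06),T(40,311)),('top',(.075,-.105,.06),T(218,358)),
('scene',(-.075,-.105,0),S(566,408)),('scene',(-.075,-.105,.06),S(569,335)),('scene',(-.075,.105,.06),S(440,222)),('scene',(-.075,.105,.0),S(439,291)),('scene',(.075,-.105,.06),S(748,292)),('scene',(.075,-.105,0),S(742,367)),
('scene',lidp((-.0755,.105,.082),1.92),S(672,22)),('top',lidp((-.0755,-.105,.082),1.92),T(365,386))]
# scene crop x offset is 800-400=400
r=least_squares(res,[.5,-.18,-1.8],loss='soft_l1'); q=r.x; print(q,np.degrees(q[2])); print(r.fun.reshape(-1,2).round(1)); np.save('q.npy',q)
for th in(1.92,1.3,.85,0): print(th,W(lidp((-.1,0,.082),th),q))
E
python3 fit2.py
```

```text
[ 0.49855899 -0.18392303 -1.80764354] -103.57034597531842
[[-1.  -1. ]
 [-0.1 -0.8]
 [ 3.8  0.7]
 [-0.6  0.8]
 [-0.5 -0.6]
 [-1.7  0.4]
 [-1.4  0.5]
 [ 0.8  0.3]
 [ 0.4 -0. ]
 [ 4.6 -0.3]
 [ 1.2  0.6]]
1.92 [[ 0.46212428 -0.33486784  0.21872264]]
1.3 [[ 0.48711126 -0.23134966  0.23572194]]
0.85 [[ 0.50431941 -0.16005826  0.20670936]]
0 [[ 0.52202289 -0.08671478  0.082     ]]
```

```bash
cat > plan.py <<'E'
from fit import *
from scipy.spatial.transform import Rotation as Ro
q=np.load('q.npy'); YAW=np.degrees(q[2])+180
def pose(bx,by,bz,tilt): return W((bx,by,bz),q)[0], Ro.from_euler('z',YAW,degrees=True)*Ro.from_euler('x',180,degrees=True)*Ro.from_euler('y',-tilt,degrees=True)
def cur():
    o=env.get_obs(); return np.array(o['tool_pos']),Ro.from_euler('xyz',o['tool_rot'],degrees=True)
def rows(p,R,legs):   # legs: (pose args, n rows)
    for a,n in legs:
        p2,R2=pose(*a); dR=(R.inv()*R2).as_rotvec()/n; dp=(p2-p)/n
        print('leg',a,n)
        for i in range(n):
            t=R.inv().apply(dp)*100; print('  xyz',t.round(2),'a',np.degrees(dR).round(2))
            R=R*Ro.from_rotvec(dR); p=p+dp
def bx(p): # world->box
    c,s=np.cos(q[2]),np.sin(q[2]); d=np.array(p)-[q[0],q[1],0]; return np.array([c*d[0]+s*d[1],-s*d[0]+c*d[1],d[2]])
def show():
    p,R=cur(); o=env.get_obs(); print('t',o['time_s'],'box-frame tcp',bx(p).round(4),'toolz',Ro.from_euler('z',-np.degrees(q[2]),degrees=True).apply(R.apply([0,0,1])).round(3),'F',np.round(o['force'],2),'J',o['qpos'].round(0))
E
python3 - <<'E'
from plan import *
rows(*cur(),[((-.12,0,.33,0),20)])
E
```

```text
leg (-0.12, 0, 0.33, 0) 20
  xyz [-2.54 -2.48 -0.54] a [-0.    0.    3.98]
  xyz [-2.71 -2.3  -0.54] a [-0.    0.    3.98]
  xyz [-2.86 -2.11 -0.54] a [-0.    0.    3.98]
  xyz [-3.   -1.91 -0.54] a [-0.    0.    3.98]
  xyz [-3.13 -1.69 -0.54] a [-0.    0.    3.98]
  xyz [-3.24 -1.47 -0.54] a [-0.    0.    3.98]
  xyz [-3.33 -1.24 -0.54] a [-0.    0.    3.98]
  xyz [-3.41 -1.01 -0.54] a [-0.    0.    3.98]
  xyz [-3.47 -0.77 -0.54] a [-0.    0.    3.98]
  xyz [-3.52 -0.53 -0.54] a [-0.    0.    3.98]
  xyz [-3.54 -0.28 -0.54] a [-0.    0.    3.98]
  xyz [-3.55 -0.04 -0.54] a [-0.    0.    3.98]
  xyz [-3.55  0.21 -0.54] a [-0.    0.    3.98]
  xyz [-3.53  0.46 -0.54] a [-0.    0.    3.98]
  xyz [-3.48  0.7  -0.54] a [-0.    0.    3.98]
  xyz [-3.43  0.94 -0.54] a [-0.    0.    3.98]
  xyz [-3.35  1.18 -0.54] a [-0.    0.    3.98]
  xyz [-3.26  1.41 -0.54] a [-0.    0.    3.98]
  xyz [-3.16  1.63 -0.54] a [-0.    0.    3.98]
  xyz [-3.04  1.84 -0.54] a [-0.    0.    3.98]
```

{"fn": "jog_arm", "kwargs": {"motion": [{"x":-2.5,"y":-2.5,"z":-2.2,"az":4},{"x":-2.7,"y":-2.3,"z":-2.2,"az":4},{"x":-2.9,"y":-2.1,"z":-2.2,"az":4},{"x":-3,"y":-1.9,"z":-2.2,"az":4},{"x":-3.1,"y":-1.7,"z":-2.1,"az":4}], "claw": -1}}

```text
$.motion[0]: bad value
```

{"fn": "jog_arm", "kwargs": {"motion": [{"x":-3.2,"y":-1.5,"z":0,"az":4},{"x":-3.3,"y":-1.2,"z":0,"az":4},{"x":-3.4,"y":-1,"z":0,"az":4},{"x":-3.5,"y":-0.8,"z":0,"az":4},{"x":-3.5,"y":-0.5,"z":0,"az":4}]}}

```text
$.motion[0]: bad value
```

{"fn": "jog_arm", "kwargs": {"motion": [{"x":-3.5,"y":-0.3,"z":0,"az":4},{"x":-3.5,"y":0,"z":0,"az":4},{"x":-3.5,"y":0.2,"z":0,"az":4},{"x":-3.5,"y":0.5,"z":0,"az":4},{"x":-3.5,"y":0.7,"z":0,"az":4}]}}

```text
$.motion[0]: bad value
```

{"fn": "jog_arm", "kwargs": {"motion": [{"x":-3.4,"y":0.9,"z":0,"az":4},{"x":-3.3,"y":1.2,"z":0,"az":4},{"x":-3.3,"y":1.4,"z":0,"az":4},{"x":-3.2,"y":1.6,"z":0,"az":4},{"x":-3,"y":1.8,"z":0,"az":4}]}}

```text
$.motion[0]: bad value
```

{"fn": "jog_arm", "kwargs": {"motion": [{"x":-2.5,"y":-2.5,"z":-2.2,"ax":0,"ay":0,"az":4},{"x":-2.7,"y":-2.3,"z":-2.2,"ax":0,"ay":0,"az":4},{"x":-2.9,"y":-2.1,"z":-2.2,"ax":0,"ay":0,"az":4},{"x":-3,"y":-1.9,"z":-2.2,"ax":0,"ay":0,"az":4},{"x":-3.1,"y":-1.7,"z":-2.1,"ax":0,"ay":0,"az":4}], "claw": -1}}

```text
time_s: 0.6
tool_pos: [0.3298, 0.4271, 0.3321]
tool_rot: [-180.0, 0.0, 135.8]
force: [0.2, 0.1, 0.9]
grip_width: 0.0551
grasp_force: 0.0
```

{"fn": "jog_arm", "kwargs": {"motion": [{"x":-3.2,"y":-1.5,"z":0,"ax":0,"ay":0,"az":4},{"x":-3.3,"y":-1.2,"z":0,"ax":0,"ay":0,"az":4},{"x":-3.4,"y":-1,"z":0,"ax":0,"ay":0,"az":4},{"x":-3.5,"y":-0.8,"z":0,"ax":0,"ay":0,"az":4},{"x":-3.5,"y":-0.5,"z":0,"ax":0,"ay":0,"az":4}]}}

```text
time_s: 1.1
tool_pos: [0.3946, 0.2623, 0.3313]
tool_rot: [-180.0, -0.0, 115.8]
force: [-0.1, -0.3, 0.6]
grip_width: 0.0151
grasp_force: 0.0
```

{"fn": "jog_arm", "kwargs": {"motion": [{"x":-3.5,"y":-0.3,"z":0,"ax":0,"ay":0,"az":4},{"x":-3.5,"y":0,"z":0,"ax":0,"ay":0,"az":4},{"x":-3.5,"y":0.2,"z":0,"ax":0,"ay":0,"az":4},{"x":-3.5,"y":0.5,"z":0,"ax":0,"ay":0,"az":4},{"x":-3.5,"y":0.7,"z":0,"ax":0,"ay":0,"az":4}]}}

```text
time_s: 1.6
tool_pos: [0.4593, 0.0986, 0.3313]
tool_rot: [-180.0, -0.0, 95.9]
force: [0.6, 0.9, 0.3]
grip_width: 0.0004
grasp_force: 0.0
```

{"fn": "jog_arm", "kwargs": {"motion": [{"x":-3.4,"y":0.9,"z":0,"ax":0,"ay":0,"az":4},{"x":-3.3,"y":1.2,"z":0,"ax":0,"ay":0,"az":4},{"x":-3.3,"y":1.4,"z":0,"ax":0,"ay":0,"az":4},{"x":-3.2,"y":1.6,"z":0,"ax":0,"ay":0,"az":4},{"x":-3,"y":1.8,"z":0,"ax":0,"ay":0,"az":4}]}}

```text
time_s: 2.1
tool_pos: [0.5228, -0.0666, 0.3313]
tool_rot: [-180.0, -0.0, 75.8]
force: [1.0, -0.2, -0.2]
grip_width: 0.0005
grasp_force: 0.0
```

Run:
```python
from plan import *
show()
# test: catch pose & final lower pose reach (front of box, clear), then back up
rows(*cur(),[((-.14,0,.22,50),10)])
rows(*pose(-.14,0,.22,50),[((-.16,0,.10,50),5)])
```

```text
t 2.1 box-frame tcp [-0.1198 -0.0039  0.3313] toolz [-0. -0. -1.] F [ 1.01 -0.18 -0.2 ] J [-29.   1.  34.  91.  -0.  88.  -9.]
leg (-0.14, 0, 0.22, 50) 10
  xyz [0.2  0.04 1.11] a [-0.03 -5.   -0.05]
  xyz [0.3  0.04 1.09] a [-0.03 -5.   -0.05]
  xyz [0.39 0.04 1.06] a [-0.03 -5.   -0.05]
  xyz [0.48 0.04 1.02] a [-0.03 -5.   -0.05]
  xyz [0.57 0.04 0.98] a [-0.03 -5.   -0.05]
  xyz [0.65 0.04 0.92] a [-0.03 -5.   -0.05]
  xyz [0.73 0.04 0.86] a [-0.03 -5.   -0.05]
  xyz [0.8  0.04 0.8 ] a [-0.03 -5.   -0.05]
  xyz [0.87 0.04 0.72] a [-0.03 -5.   -0.05]
  xyz [0.93 0.04 0.64] a [-0.03 -5.   -0.05]
leg (-0.16, 0, 0.1, 50) 5
  xyz [ 2.1  -0.    1.24] a [0. 0. 0.]
  xyz [ 2.1  -0.    1.24] a [0. 0. 0.]
  xyz [ 2.1  -0.    1.24] a [0. 0. 0.]
  xyz [ 2.1  -0.    1.24] a [0. 0. 0.]
  xyz [ 2.1  -0.    1.24] a [0. 0. 0.]
```

Test the reach of the catch pose and the low pose in front of the box.

{"fn": "jog_arm", "kwargs": {"motion": [{"x":0.2,"y":0,"z":1.1,"ax":0,"ay":-5,"az":0},{"x":0.3,"y":0,"z":1.1,"ax":0,"ay":-5,"az":0},{"x":0.4,"y":0,"z":1.1,"ax":0,"ay":-5,"az":0},{"x":0.5,"y":0.1,"z":1,"ax":0,"ay":-5,"az":0},{"x":0.6,"y":0.1,"z":1,"ax":0,"ay":-5,"az":0}]}}

```text
time_s: 2.6
tool_pos: [0.5273, -0.0551, 0.2751]
tool_rot: [180.0, 25.2, 76.0]
force: [0.2, -0.6, -0.5]
grip_width: 0.0007
grasp_force: 0.0
```

{"fn": "jog_arm", "kwargs": {"motion": [{"x":0.6,"y":0,"z":0.9,"ax":0,"ay":-5,"az":0},{"x":0.7,"y":0.1,"z":0.9,"ax":0,"ay":-5,"az":0},{"x":0.8,"y":0,"z":0.8,"ax":0,"ay":-5,"az":0},{"x":0.9,"y":0,"z":0.7,"ax":0,"ay":-5,"az":0},{"x":0.9,"y":0,"z":0.6,"ax":0,"ay":-5,"az":0}]}}

```text
time_s: 3.1
tool_pos: [0.5306, -0.0456, 0.2198]
tool_rot: [-180.0, 50.2, 76.1]
force: [0.1, -0.4, -0.5]
grip_width: 0.0005
grasp_force: 0.0
```

{"fn": "jog_arm", "kwargs": {"motion": [{"x":2.1,"y":0,"z":1.2,"ax":0,"ay":0,"az":0},{"x":2.1,"y":0,"z":1.2,"ax":0,"ay":0,"az":0},{"x":2.1,"y":0,"z":1.2,"ax":0,"ay":0,"az":0},{"x":2.1,"y":0,"z":1.2,"ax":0,"ay":0,"az":0},{"x":2.1,"y":0,"z":1.2,"ax":0,"ay":0,"az":0}]}}

```text
time_s: 3.6
tool_pos: [0.5356, -0.025, 0.1001]
tool_rot: [-179.9, 50.0, 76.1]
force: [0.4, -0.4, 0.6]
grip_width: 0.0004
grasp_force: 0.0
```

Run:
```python
from plan import *
show()
im=snap('scene','s1.png'); cv2.imwrite('pics/s1b.png',cv2.resize(im[80:360,180:560,::-1],None,fx=2.1,fy=2.1))
show()
```

```text
t 3.6 box-frame tcp [-0.1632 -0.0013  0.1001] toolz [ 0.766 -0.006 -0.643] F [ 0.36 -0.39  0.61] J [-43.  33.  23.  97.  27.  84. -44.]
t 3.65 box-frame tcp [-0.1636 -0.0032  0.0962] toolz [ 0.767 -0.008 -0.642] F [-1.09  1.4  -2.42] J [-43.  34.  23.  97.  27.  84. -44.]
```

View pics/s1b.png

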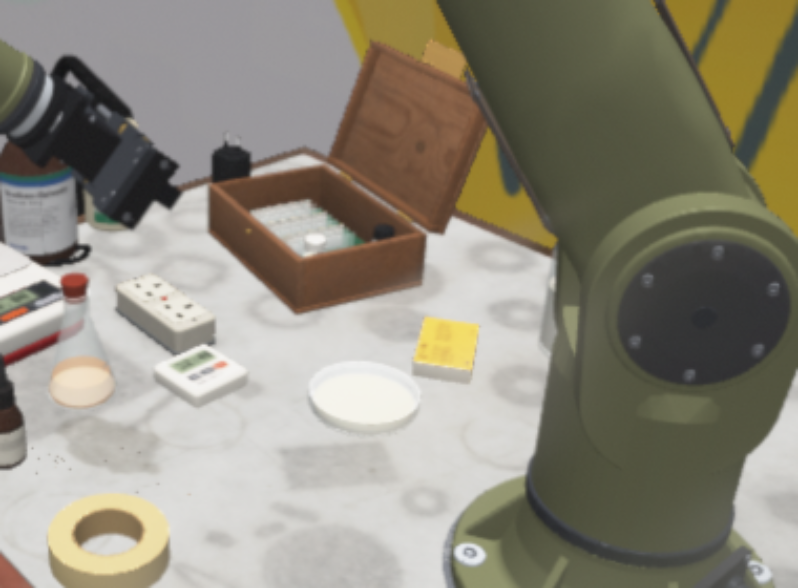

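Run:
```python
from plan import *
p,R=cur(); print((proj('scene',p)[0]-[180,80])*2.1)
rows(p,R,[((-.15,0,.30,30),5),((.185,0,.295,20),8),((.192,0,.285,20),2),((.192,0,.185,20),5)])
```

```text
[172.79082945 204.15718969]
leg (-0.15, 0, 0.3, 30) 5
  xyz [-3.3   0.04 -2.41] a [-0.09  4.01 -0.01]
  xyz [-3.12  0.05 -2.63] a [-0.09  4.01 -0.01]
  xyz [-2.93  0.05 -2.84] a [-0.09  4.01 -0.01]
  xyz [-2.72  0.05 -3.04] a [-0.09  4.01 -0.01]
  xyz [-2.51  0.06 -3.23] a [-0.09  4.01 -0.01]
leg (0.185, 0, 0.295, 20) 8
  xyz [-3.6  -0.    2.15] a [-0.    1.25  0.  ]
  xyz [-3.64 -0.    2.07] a [-0.    1.25  0.  ]
  xyz [-3.69 -0.    1.99] a [-0.    1.25  0.  ]
  xyz [-3.73 -0.    1.91] a [-0.    1.25  0.  ]
  xyz [-3.77 -0.    1.83] a [-0.    1.25  0.  ]
  xyz [-3.81 -0.    1.74] a [-0.    1.25  0.  ]
  xyz [-3.84 -0.    1.66] a [-0.    1.25  0.  ]
  xyz [-3.88 -0.    1.58] a [-0.    1.25  0.  ]
leg (0.192, 0, 0.285, 20) 2
  xyz [-0.16  0.    0.59] a [-0. -0. -0.]
  xyz [-0.16  0.    0.59] a [-0. -0. -0.]
leg (0.192, 0, 0.185, 20) 5
  xyz [ 0.68 -0.    1.88] a [ 0. -0.  0.]
  xyz [ 0.68 -0.    1.88] a [ 0. -0.  0.]
  xyz [ 0.68 -0.    1.88] a [ 0. -0.  0.]
  xyz [ 0.68 -0.    1.88] a [ 0. -0.  0.]
  xyz [ 0.68 -0.    1.88] a [ 0. -0.  0.]
```

{"fn": "jog_arm", "kwargs": {"motion": [{"x":-3.3,"y":0,"z":-2.4,"ax":0,"ay":4,"az":0},{"x":-3.1,"y":0.1,"z":-2.6,"ax":0,"ay":4,"az":0},{"x":-2.9,"y":0.1,"z":-2.8,"ax":0,"ay":4,"az":0},{"x":-2.7,"y":0,"z":-3,"ax":0,"ay":4,"az":0},{"x":-2.5,"y":0.1,"z":-3.2,"ax":0,"ay":4,"az":0}]}}

```text
time_s: 4.15
tool_pos: [0.5347, -0.0401, 0.3058]
tool_rot: [180.0, 29.8, 76.0]
force: [0.2, -0.1, 0.1]
grip_width: 0.0004
grasp_force: 0.0
```

{"fn": "jog_arm", "kwargs": {"motion": [{"x":-3.6,"y":0,"z":2.1,"ax":0,"ay":1.25,"az":0},{"x":-3.6,"y":0,"z":2.1,"ax":0,"ay":1.25,"az":0},{"x":-3.7,"y":0,"z":2,"ax":0,"ay":1.25,"az":0},{"x":-3.7,"y":0,"z":1.9,"ax":0,"ay":1.25,"az":0},{"x":-3.8,"y":0,"z":1.8,"ax":0,"ay":1.25,"az":0}]}}

```text
time_s: 4.65
tool_pos: [0.4836, -0.2442, 0.301]
tool_rot: [180.0, 23.7, 76.0]
force: [1.2, -0.7, 0.2]
grip_width: 0.0004
grasp_force: 0.0
```

{"fn": "jog_arm", "kwargs": {"motion": [{"x":-3.8,"y":0,"z":1.7,"ax":0,"ay":1.25,"az":0},{"x":-3.8,"y":0,"z":1.6,"ax":0,"ay":1.25,"az":0},{"x":-3.9,"y":0,"z":1.6,"ax":0,"ay":1.25,"az":0},{"x":0,"y":0,"z":0,"ax":0,"ay":0,"az":0},{"x":0,"y":0,"z":0,"ax":0,"ay":0,"az":0}]}}

```text
time_s: 5.15
tool_pos: [0.453, -0.3651, 0.2997]
tool_rot: [180.0, 20.0, 75.8]
force: [0.5, 0.7, -0.2]
grip_width: 0.0008
grasp_force: 0.0
```

Run:
```python
from plan import *
show()
im=snap('scene','s2.png'); cv2.imwrite('pics/s2b.png',cv2.resize(im[:280,180:560,::-1],None,fx=2.1,fy=2.1))
rows(*cur(),[((.192,0,.285,20),1),((.192,0,.185,20),5)])
```

```text
t 5.15 box-frame tcp [ 0.1868 -0.0018  0.2997] toolz [ 0.341 -0.004 -0.94 ] F [ 0.45  0.7  -0.24] J [-17.   4.  43.  95.  17.  78.   9.]
leg (0.192, 0, 0.285, 20) 1
  xyz [-0.19  0.1   1.59] a [-0.16 -0.06 -0.41]
leg (0.192, 0, 0.185, 20) 5
  xyz [ 0.68 -0.    1.88] a [ 0. -0. -0.]
  xyz [ 0.68 -0.    1.88] a [ 0. -0. -0.]
  xyz [ 0.68 -0.    1.88] a [ 0. -0. -0.]
  xyz [ 0.68 -0.    1.88] a [ 0. -0. -0.]
  xyz [ 0.68 -0.    1.88] a [ 0. -0. -0.]
```

View pics/s2b.png

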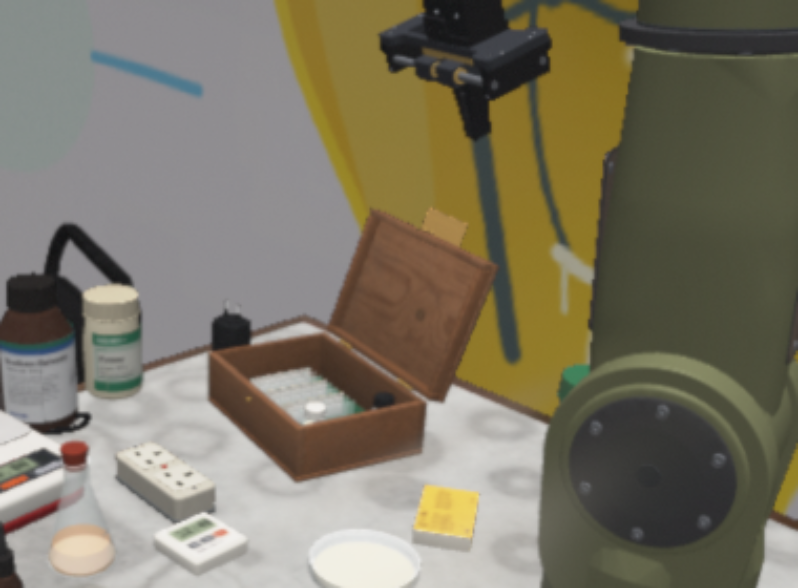

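{"fn": "jog_arm", "kwargs": {"motion": [{"x":-0.2,"y":0.1,"z":1.6,"ax":0,"ay":0,"az":0},{"x":0.7,"y":0,"z":1.9,"ax":0,"ay":0,"az":0},{"x":0.7,"y":0,"z":1.9,"ax":0,"ay":0,"az":0},{"x":0.7,"y":0,"z":1.9,"ax":0,"ay":0,"az":0},{"x":0.7,"y":0,"z":1.9,"ax":0,"ay":0,"az":0}]}}

```text
time_s: 5.7
tool_pos: [0.4551, -0.3685, 0.203]
tool_rot: [-180.0, 19.9, 76.3]
force: [-0.3, -1.3, -0.1]
grip_width: 0.0004
grasp_force: 0.0
```

Run:
```python
from plan import *
show()
# expected lid angle vs horizontal pull: find X such that finger inner side touches tab edge
z=.20
for X in(.18,.16,.14,.12,.10,.09,.08,.07,.06,.05):
    best=None
    for th in np.linspace(1.92,.9,400):
        ok=True
        for pt in((-.1,0,.082),(-.1,0,.085)):
            e=lidp(pt,th); dz=e[2]-z
            if dz>-.0 and e[0]>X-dz*np.tan(np.radians(20))-.0101: ok=False
        if ok: best=th;break
    print(X,best)
```

```text
t 5.7 box-frame tcp [0.1896 0.001  0.203 ] toolz [ 0.341 -0.002 -0.94 ] F [-0.32 -1.27 -0.05] J [-15.   8.  43. 103.  15.  67.   8.]
0.18 1.92
0.16 1.8100751879699248
0.14 1.6745864661654135
0.12 1.5518796992481203
0.1 1.4368421052631577
0.09 1.3806015037593984
0.08 1.324360902255639
0.07 1.270676691729323
0.06 1.2169924812030075
0.05 1.1633082706766915
```

{"fn": "jog_arm", "kwargs": {"motion": [{"x":0.6,"y":0,"z":-0.2,"ax":0,"ay":0,"az":0},{"x":0.5,"y":0,"z":-0.2,"ax":0,"ay":0,"az":0},{"x":0.5,"y":0,"z":-0.2,"ax":0,"ay":0,"az":0},{"x":0.5,"y":0,"z":-0.2,"ax":0,"ay":0,"az":0},{"x":0.5,"y":0,"z":-0.2,"ax":0,"ay":0,"az":0}]}}

```text
time_s: 6.2
tool_pos: [0.4613, -0.3449, 0.2065]
tool_rot: [179.8, 20.1, 75.9]
force: [-0.2, -4.1, 7.2]
grip_width: 0.0008
grasp_force: 4.9
```

{"fn": "jog_arm", "kwargs": {"motion": [{"x":0.5,"y":0,"z":-0.2,"ax":0,"ay":0,"az":0},{"x":0.5,"y":0,"z":-0.2,"ax":0,"ay":0,"az":0},{"x":0.5,"y":0,"z":-0.2,"ax":0,"ay":0,"az":0},{"x":0.5,"y":0,"z":-0.2,"ax":0,"ay":0,"az":0},{"x":0.5,"y":0,"z":-0.2,"ax":0,"ay":0,"az":0}]}}

```text
time_s: 6.7
tool_pos: [0.4671, -0.3168, 0.2051]
tool_rot: [-180.0, 20.0, 76.0]
force: [0.0, -1.3, 1.0]
grip_width: 0.0005
grasp_force: 0.6
```

Run:
```python
from plan import *
show()
im=snap('scene','s3.png'); cv2.imwrite('pics/s3b.png',cv2.resize(im[60:260,260:500,::-1],None,fx=3,fy=3))
show()
```

```text
t 6.7 box-frame tcp [0.1365 0.0006 0.2051] toolz [ 0.341 -0.003 -0.94 ] F [ 0.01 -1.27  1.04] J [-19.   6.  41. 104.  17.  70.   1.]
t 6.75 box-frame tcp [0.1353 0.0008 0.2049] toolz [ 0.341 -0.003 -0.94 ] F [ 1.04  0.38 -0.2 ] J [-20.   6.  41. 104.  17.  70.   1.]
```

View pics/s3b.png

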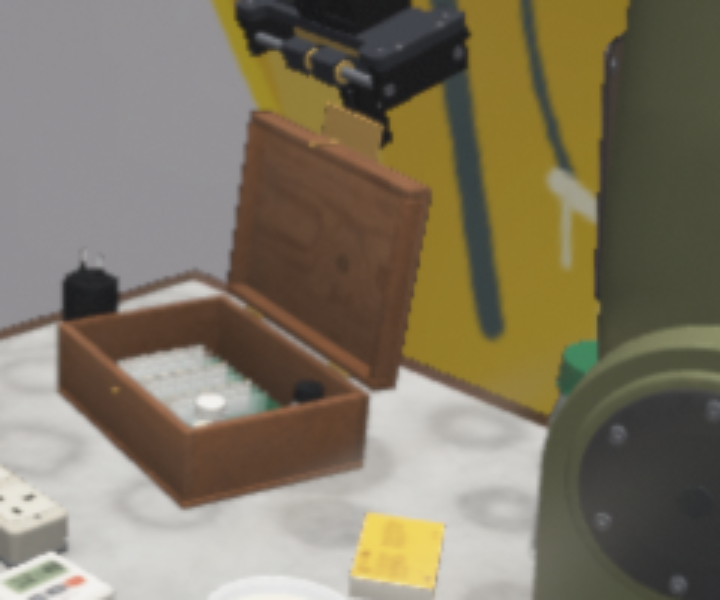

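{"fn": "jog_arm", "kwargs": {"motion": [{"x":0.5,"y":0,"z":-0.2,"ax":0,"ay":0,"az":0},{"x":0.5,"y":0,"z":-0.2,"ax":0,"ay":0,"az":0},{"x":0.5,"y":0,"z":-0.2,"ax":0,"ay":0,"az":0},{"x":0.5,"y":0,"z":-0.2,"ax":0,"ay":0,"az":0},{"x":0.5,"y":0,"z":-0.2,"ax":0,"ay":0,"az":0}]}}

```text
time_s: 7.25
tool_pos: [0.4736, -0.291, 0.2062]
tool_rot: [-180.0, 20.0, 76.0]
force: [-0.6, -0.0, 1.3]
grip_width: 0.0005
grasp_force: 0.3
```

{"fn": "jog_arm", "kwargs": {"motion": [{"x":0.3,"y":0,"z":-0.1,"ax":0,"ay":0,"az":0},{"x":0,"y":0,"z":0,"ax":0,"ay":0,"az":0},{"x":0,"y":0,"z":0,"ax":0,"ay":0,"az":0},{"x":0,"y":0,"z":0,"ax":0,"ay":0,"az":0},{"x":0,"y":0,"z":0,"ax":0,"ay":0,"az":0}]}}

```text
time_s: 7.75
tool_pos: [0.4741, -0.2888, 0.2061]
tool_rot: [-180.0, 20.0, 76.0]
force: [-0.5, 0.0, -0.6]
grip_width: 0.0006
grasp_force: 0.0
```

Run:
```python
from plan import *
show()
im=snap('scene','s4.png'); cv2.imwrite('pics/s4b.png',cv2.resize(im[60:260,260:500,::-1],None,fx=3,fy=3))
for th in(1.5,1.45,1.4,1.35,1.3):
  print(th,[((proj('scene',W(lidp((-.0755,y,z),th),q))[0]-[260,60])*3).round(0) for y in(-.105,.105) for z in(.061,.082)],((proj('scene',W(lidp((-.1,0,.082),th),q))[0]-[260,60])*3).round(0))
```

```text
t 7.75 box-frame tcp [0.1077 0.0008 0.2061] toolz [ 0.342 -0.003 -0.94 ] F [-0.46  0.01 -0.6 ] J [-22.   6.  39. 104.  17.  71.  -2.]
1.5 [array([378., 192.]), array([403., 186.]), array([218., 113.]), array([242., 108.])] [317. 112.]
1.45 [array([368., 194.]), array([394., 187.]), array([210., 115.]), array([233., 109.])] [307. 113.]
1.4 [array([359., 197.]), array([385., 188.]), array([201., 118.]), array([225., 110.])] [296. 115.]
1.35 [array([350., 201.]), array([376., 190.]), array([193., 121.]), array([216., 112.])] [286. 117.]
1.3 [array([340., 205.]), array([366., 193.]), array([185., 124.]), array([208., 114.])] [275. 120.]
```

View pics/s4b.png

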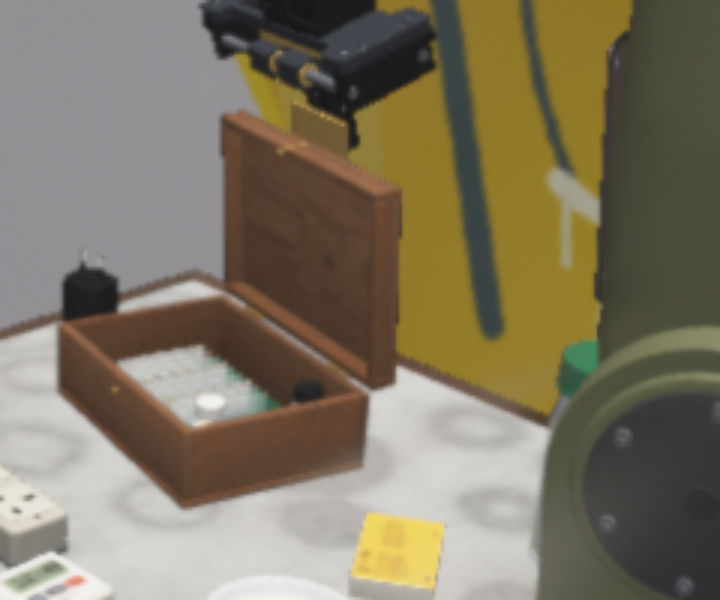

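{"fn": "jog_arm", "kwargs": {"motion": [{"x":0.5,"y":0,"z":-0.2,"ax":0,"ay":0,"az":0},{"x":0.5,"y":0,"z":-0.2,"ax":0,"ay":0,"az":0},{"x":0.5,"y":0,"z":-0.2,"ax":0,"ay":0,"az":0},{"x":0.5,"y":0,"z":-0.2,"ax":0,"ay":0,"az":0},{"x":0.5,"y":0,"z":-0.1,"ax":0,"ay":0,"az":0}]}}

```text
time_s: 8.3
tool_pos: [0.4811, -0.2621, 0.2062]
tool_rot: [180.0, 20.0, 76.0]
force: [-0.3, -0.3, -0.3]
grip_width: 0.0006
grasp_force: 0.2
```

```bash
cat >> plan.py <<'E'
def catch(th,tilt=50,s=.008):
    b=np.radians(tilt); d=np.array([np.sin(b),0,-np.cos(b)]); n=np.array([np.cos(b),0,np.sin(b)])
    if th>np.pi/2-b: c=lidp((-.1+s,0,.082),th)
    else: c=lidp((-.1,0,.082),th)+s*d
    return c-.0095*n
E
python3 - <<'E'
from plan import *
show()
print(catch(.85),catch(1.0),catch(0.))
rows(*pose(.075,0,.208,20),[((.062,0,.27,20),2),((-.10,0,.285,45),4),((-.09,0,.19,50),3)])
E
```

```text
t 8.3 box-frame tcp [0.0801 0.0014 0.2062] toolz [ 0.342 -0.002 -0.94 ] F [-0.28 -0.34 -0.34] J [-23.   5.  38. 104.  18.  72.  -5.]
[-0.02537677  0.          0.19342169] [-0.00343623  0.          0.20601532] [-0.09997813  0.          0.06958028]
leg (0.062, 0, 0.27, 20) 2
  xyz [-0.45  0.   -3.14] a [0. 0. 0.]
  xyz [-0.45  0.   -3.14] a [0. 0. 0.]
leg (-0.1, 0, 0.285, 45) 4
  xyz [ 3.68 -0.   -1.74] a [ 0.   -6.25 -0.  ]
  xyz [ 3.47 -0.   -2.13] a [ 0.   -6.25 -0.  ]
  xyz [ 3.21 -0.   -2.49] a [ 0.   -6.25 -0.  ]
  xyz [ 2.92 -0.   -2.83] a [ 0.   -6.25 -0.  ]
leg (-0.09, 0, 0.19, 50) 3
  xyz [2.   0.   2.47] a [-0.   -1.67 -0.  ]
  xyz [2.07 0.   2.42] a [-0.   -1.67 -0.  ]
  xyz [2.14 0.   2.35] a [-0.   -1.67 -0.  ]
```

{"fn": "jog_arm", "kwargs": {"motion": [{"x":0.5,"y":0,"z":-0.2,"ax":0,"ay":0,"az":0},{"x":0.5,"y":0,"z":-0.2,"ax":0,"ay":0,"az":0},{"x":-0.6,"y":0,"z":-2.8,"ax":0,"ay":0,"az":0},{"x":-0.4,"y":0,"z":-3.4,"ax":0,"ay":0,"az":0},{"x":3.7,"y":0,"z":-1.9,"ax":0,"ay":-6,"az":0}]}}

```text
time_s: 8.8
tool_pos: [0.4954, -0.21, 0.28]
tool_rot: [179.3, 26.1, 74.7]
force: [1.4, -1.3, 0.4]
grip_width: 0.0004
grasp_force: 0.0
```

{"fn": "jog_arm", "kwargs": {"motion": [{"x":3.5,"y":0,"z":-2.1,"ax":0,"ay":-6,"az":0},{"x":3.2,"y":0,"z":-2.5,"ax":0,"ay":-6,"az":0},{"x":2.9,"y":0,"z":-2.8,"ax":0,"ay":-6,"az":0},{"x":2,"y":0,"z":2.4,"ax":0,"ay":-2,"az":0},{"x":2,"y":0,"z":2.4,"ax":0,"ay":-2,"az":0}]}}

```text
time_s: 9.3
tool_pos: [0.5256, -0.0852, 0.2218]
tool_rot: [179.9, 48.0, 76.3]
force: [-0.4, -1.1, -0.8]
grip_width: 0.0004
grasp_force: 0.0
```

Run:
```python
from plan import *
show()
im=snap('scene','s5.png'); cv2.imwrite('pics/s5b.png',cv2.resize(im[60:260,260:500,::-1],None,fx=3,fy=3))
for th in(1.3,1.2,1.1,1.0,.9,.8):
  print(th,[((proj('scene',W(lidp((-.0755,y,z),th),q))[0]-[260,60])*3).round(0) for y in(-.105,.105) for z in(.061,.082)],((proj('scene',W(lidp((-.1,0,.082),th),q))[0]-[260,60])*3).round(0))
```

```text
t 9.3 box-frame tcp [-0.1023  0.0032  0.2218] toolz [ 0.743 -0.    -0.669] F [-0.36 -1.11 -0.78] J [-41.  20.  26.  97.  32.  90. -36.]
1.3 [array([340., 205.]), array([366., 193.]), array([185., 124.]), array([208., 114.])] [275. 120.]
1.2 [array([322., 215.]), array([347., 200.]), array([168., 133.]), array([191., 120.])] [254. 127.]
1.1 [array([304., 227.]), array([328., 209.]), array([152., 143.]), array([174., 128.])] [234. 138.]
1.0 [array([286., 240.]), array([310., 220.]), array([137., 154.]), array([158., 137.])] [213. 150.]
0.9 [array([269., 255.]), array([292., 233.]), array([122., 167.]), array([142., 148.])] [194. 164.]
0.8 [array([254., 272.]), array([275., 248.]), array([109., 182.]), array([127., 161.])] [175. 181.]
```

View pics/s5b.png

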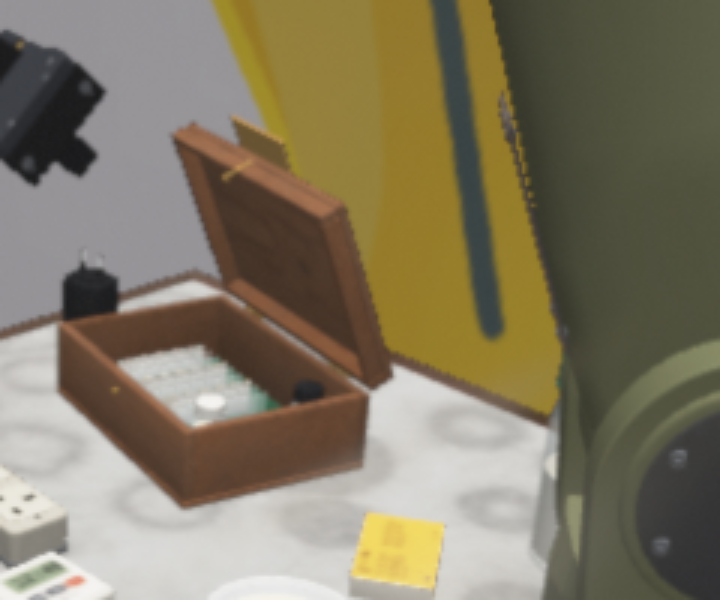

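Run:
```python
from plan import *
p,R=cur(); show(); c=catch(.9); print(c)
rows(p,R,[((-.055,0,.19,50),2),((*c,50),3)])
```

```text
t 9.35 box-frame tcp [-0.1004 -0.      0.2159] toolz [ 0.747 -0.008 -0.665] F [-3.11  0.48 -3.44] J [-41.  21.  26.  98.  32.  90. -36.]
[-0.01827629  0.          0.19798364]
leg (-0.055, 0, 0.19, 50) 2
  xyz [-0.54  0.02  2.55] a [-0.22 -0.85  0.12]
  xyz [-0.51  0.01  2.56] a [-0.22 -0.85  0.12]
leg (np.float64(-0.01827628687518125), np.float64(0.0), np.float64(0.19798364448665712), 50) 3
  xyz [-0.99 -0.    0.77] a [0. 0. 0.]
  xyz [-0.99 -0.    0.77] a [0. 0. 0.]
  xyz [-0.99 -0.    0.77] a [0. 0. 0.]
```

{"fn": "jog_arm", "kwargs": {"motion": [{"x":-0.5,"y":0,"z":2.5,"ax":0,"ay":-0.8,"az":0},{"x":-0.5,"y":0,"z":2.5,"ax":0,"ay":-0.8,"az":0},{"x":-1,"y":0,"z":0.8,"ax":0,"ay":0,"az":0},{"x":-1,"y":0,"z":0.8,"ax":0,"ay":0,"az":0},{"x":-1,"y":0,"z":0.8,"ax":0,"ay":0,"az":0}]}}

```text
time_s: 9.85
tool_pos: [0.5049, -0.1687, 0.2061]
tool_rot: [179.8, 49.5, 75.9]
force: [-0.2, 0.4, 0.3]
grip_width: 0.0008
grasp_force: 0.0
```

Run:
```python
from plan import *
show()
im=snap('scene','s6.png'); cv2.imwrite('pics/s6b.png',cv2.resize(im[60:260,260:500,::-1],None,fx=3,fy=3))
show()
```

```text
t 9.85 box-frame tcp [-0.0163  0.0026  0.2061] toolz [ 0.761 -0.004 -0.649] F [-0.17  0.4   0.27] J [-37.  18.  29. 104.  37.  84. -34.]
t 9.9 box-frame tcp [-0.0136  0.0021  0.2069] toolz [ 0.761 -0.007 -0.648] F [-0.22 -1.8   0.97] J [-37.  18.  29. 104.  37.  84. -34.]
```

View pics/s6b.png

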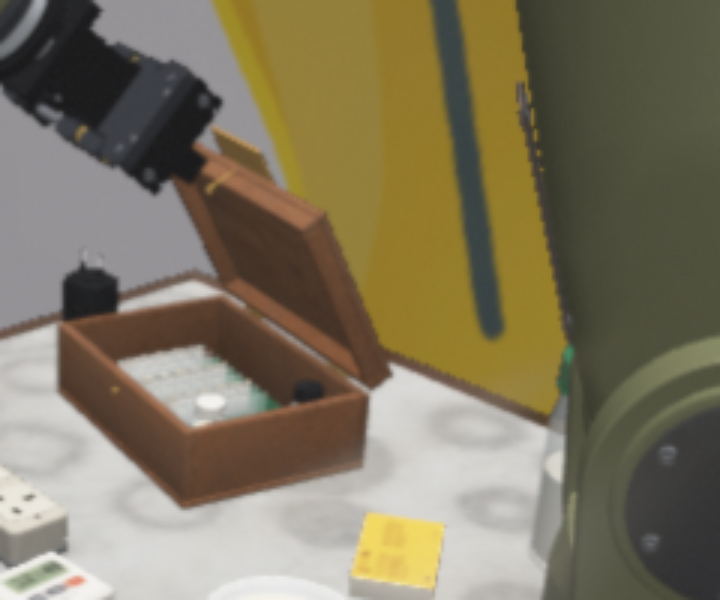

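Run:
```python
from plan import *
p,R=cur(); show(); c=catch(.9,50,.010); print(c)
rows(p,R,[((*c,50),2)])
```

```text
t 9.9 box-frame tcp [-0.0136  0.0021  0.2069] toolz [ 0.761 -0.007 -0.648] F [-0.22 -1.8   0.97] J [-37.  18.  29. 104.  37.  84. -34.]
[-0.01703307  0.          0.19641699]
leg (np.float64(-0.017033066938639943), np.float64(0.0), np.float64(0.19641699066740215), 50) 2
  xyz [ 0.51 -0.11  0.21] a [-0.19 -0.21 -0.26]
  xyz [ 0.51 -0.11  0.21] a [-0.19 -0.21 -0.26]
```

{"fn": "jog_arm", "kwargs": {"motion": [{"x":0.5,"y":-0.1,"z":0.2,"ax":0,"ay":0,"az":0},{"x":0.5,"y":-0.1,"z":0.2,"ax":0,"ay":0,"az":0},{"x":0,"y":0,"z":0,"ax":0,"ay":0,"az":0},{"x":0,"y":0,"z":0,"ax":0,"ay":0,"az":0},{"x":0,"y":0,"z":0,"ax":0,"ay":0,"az":0}]}}

```text
time_s: 10.4
tool_pos: [0.5034, -0.1639, 0.1944]
tool_rot: [-180.0, 49.6, 76.1]
force: [-0.3, -0.0, -0.9]
grip_width: 0.0003
grasp_force: 0.0
```

{"fn": "jog_arm", "kwargs": {"motion": [{"x":0,"y":0,"z":0,"ax":0,"ay":0,"az":0},{"x":0,"y":0,"z":0,"ax":0,"ay":0,"az":0},{"x":0,"y":0,"z":0,"ax":0,"ay":0,"az":0},{"x":0,"y":0,"z":0,"ax":0,"ay":0,"az":0},{"x":0,"y":0,"z":0,"ax":0,"ay":0,"az":0}]}}

```text
time_s: 10.9
tool_pos: [0.5033, -0.1642, 0.1945]
tool_rot: [180.0, 49.6, 76.0]
force: [0.5, 0.2, -0.2]
grip_width: 0.0003
grasp_force: 0.2
```

Run:
```python
from plan import *
show()
im=snap('scene','s7.png'); cv2.imwrite('pics/s7b.png',cv2.resize(im[100:220,260:420,::-1],None,fx=5,fy=5,interpolation=cv2.INTER_CUBIC))
for th in(1.,.95,.9,.85,.8):
  print(th,[((proj('scene',W(lidp((-.0755,y,z),th),q))[0]-[260,100])*5).round(0) for y in(-.105,) for z in(.061,.082)],((proj('scene',W(lidp((-.1,0,.082),th),q))[0]-[260,100])*5).round(0))
```

```text
t 10.9 box-frame tcp [-0.0203 -0.      0.1945] toolz [ 0.761 -0.005 -0.648] F [ 0.52  0.22 -0.22] J [-38.  19.  28. 104.  36.  83. -35.]
1.0 [array([477., 200.]), array([516., 167.])] [356.  50.]
0.95 [array([463., 213.]), array([501., 177.])] [339.  61.]
0.9 [array([449., 226.]), array([486., 189.])] [323.  74.]
0.85 [array([436., 239.]), array([472., 201.])] [307.  87.]
0.8 [array([423., 254.]), array([458., 213.])] [292. 101.]
```

View pics/s7b.png

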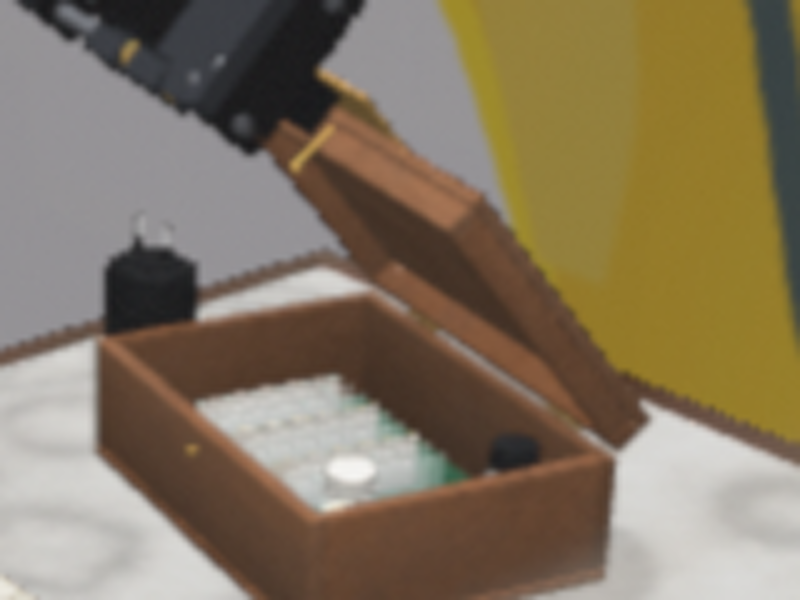

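{"fn": "jog_arm", "kwargs": {"motion": [{"x":0,"y":0,"z":0,"ax":0,"ay":0,"az":0},{"x":0,"y":0,"z":0,"ax":0,"ay":0,"az":0},{"x":0,"y":0,"z":0,"ax":0,"ay":0,"az":0},{"x":0,"y":0,"z":0,"ax":0,"ay":0,"az":0},{"x":0,"y":0,"z":0,"ax":0,"ay":0,"az":0}]}}

```text
time_s: 11.45
tool_pos: [0.5032, -0.1643, 0.1945]
tool_rot: [180.0, 49.6, 76.0]
force: [0.6, 0.3, 0.1]
grip_width: 0.0006
grasp_force: 0.2
```

Run:
```python
from plan import *
show()
a=cv2.imread('pics/s7.png'); b=snap('scene','s8.png')[:,:,::-1]
d=cv2.absdiff(a,b).max(2)[90:230,260:420]; print('changed px vs s7',(d>30).sum())
p,R=cur(); ths=[.8,.7,.6,.5,.4,.3,.2,.1,0,-.05]
for t in ths: print(t,catch(t,50,.010).round(4))
# 25 rows from current to shut, 0.04 rad per row, keep actual start offset fading
th0=.88; off=bx(p)-catch(th0,50,.010); print('off',off.round(4))
Rt=pose(0,0,0,50)[1]; P=[bx(p)]; n=30
for i in range(1,n+1):
    t=th0*(1-i/n); P.append(catch(t,50,.010)+off*[1,0,1])
for i in range(n):
    dd=P[i+1]-P[i]; w=np.array(W(dd,[0,0,q[2]]))[0]; print(i+1,round(th0*(1-(i+1)/n),3),(R.inv().apply(w)*100).round(2))
```

```text
t 11.45 box-frame tcp [-2.020e-02 -1.000e-04  1.945e-01] toolz [ 0.761 -0.006 -0.648] F [0.64 0.35 0.13] J [-38.  19.  28. 104.  36.  83. -35.]
changed px vs s7 2
0.8 [-0.0308  0.      0.1871]
0.7 [-0.0437  0.      0.1764]
0.6 [-0.0559  0.      0.1637]
0.5 [-0.0669  0.      0.1499]
0.4 [-0.0764  0.      0.135 ]
0.3 [-0.0844  0.      0.1192]
0.2 [-0.0908  0.      0.1027]
0.1 [-0.0955  0.      0.0857]
0 [-0.0984  0.      0.0683]
-0.05 [-0.0993  0.      0.0595]
off [-0.0003 -0.0001 -0.0002]
1 0.851 [ 0.47  0.01 -0.14]
2 0.821 [ 0.47 -0.   -0.12]
3 0.792 [ 0.48 -0.   -0.11]
4 0.763 [ 0.48 -0.   -0.1 ]
5 0.733 [ 0.48 -0.   -0.08]
6 0.704 [ 0.48 -0.   -0.07]
7 0.675 [ 0.51 -0.   -0.05]
8 0.645 [ 0.52 -0.   -0.04]
9 0.616 [ 0.52 -0.   -0.02]
10 0.587 [ 0.52 -0.   -0.01]
11 0.557 [ 0.52 -0.    0.01]
12 0.528 [ 0.52 -0.    0.02]
13 0.499 [ 0.52 -0.    0.04]
14 0.469 [ 0.52 -0.    0.05]
15 0.44 [ 0.51 -0.    0.07]
16 0.411 [ 0.51 -0.    0.08]
17 0.381 [ 0.51 -0.    0.1 ]
18 0.352 [ 0.51 -0.    0.11]
19 0.323 [ 0.5  -0.    0.13]
20 0.293 [ 0.5  -0.    0.14]
21 0.264 [ 0.49 -0.    0.16]
22 0.235 [ 0.49 -0.    0.17]
23 0.205 [ 0.48 -0.    0.19]
24 0.176 [ 0.48 -0.    0.2 ]
25 0.147 [ 0.47 -0.    0.21]
26 0.117 [ 0.47 -0.    0.23]
27 0.088 [ 0.46 -0.    0.24]
28 0.059 [ 0.45 -0.    0.25]
29 0.029 [ 0.44 -0.    0.27]
30 0.0 [ 0.44 -0.    0.28]
```

{"fn": "jog_arm", "kwargs": {"motion": [{"x":0.32,"y":0,"z":-0.09,"ax":0,"ay":0,"az":0},{"x":0.32,"y":0,"z":-0.08,"ax":0,"ay":0,"az":0},{"x":0.32,"y":0,"z":-0.08,"ax":0,"ay":0,"az":0},{"x":0.32,"y":0,"z":-0.07,"ax":0,"ay":0,"az":0},{"x":0.32,"y":0,"z":-0.07,"ax":0,"ay":0,"az":0}]}}

```text
time_s: 12.0
tool_pos: [0.5065, -0.151, 0.1846]
tool_rot: [-180.0, 49.6, 76.0]
force: [0.2, 0.5, -0.3]
grip_width: 0.0004
grasp_force: 0.1
```

{"fn": "jog_arm", "kwargs": {"motion": [{"x":0.32,"y":0,"z":-0.06,"ax":0,"ay":0,"az":0},{"x":0.32,"y":0,"z":-0.06,"ax":0,"ay":0,"az":0},{"x":0.32,"y":0,"z":-0.05,"ax":0,"ay":0,"az":0},{"x":0.32,"y":0,"z":-0.05,"ax":0,"ay":0,"az":0},{"x":0.32,"y":0,"z":-0.04,"ax":0,"ay":0,"az":0}]}}

```text
time_s: 12.5
tool_pos: [0.5095, -0.1392, 0.1741]
tool_rot: [180.0, 49.6, 76.0]
force: [0.1, 0.4, 0.0]
grip_width: 0.0003
grasp_force: 0.2
```

{"fn": "jog_arm", "kwargs": {"motion": [{"x":0.34,"y":0,"z":-0.03,"ax":0,"ay":0,"az":0},{"x":0.34,"y":0,"z":-0.03,"ax":0,"ay":0,"az":0},{"x":0.34,"y":0,"z":-0.02,"ax":0,"ay":0,"az":0},{"x":0.34,"y":0,"z":-0.02,"ax":0,"ay":0,"az":0},{"x":0.34,"y":0,"z":-0.01,"ax":0,"ay":0,"az":0}]}}

```text
time_s: 13.0
tool_pos: [0.5123, -0.1277, 0.1618]
tool_rot: [180.0, 49.6, 76.0]
force: [0.4, -0.9, -0.8]
grip_width: 0.0004
grasp_force: 0.2
```

Run:
```python
from plan import *
show(); print(env.get_obs()['grasp_force'])
for t in(.65,.6,.58): print(t,catch(t,50,.010).round(4))
```

```text
t 13.0 box-frame tcp [-0.0579  0.0002  0.1618] toolz [ 0.761 -0.006 -0.648] F [ 0.44 -0.91 -0.8 ] J [-39.  23.  27. 103.  34.  83. -38.]
0.19909842856577598
0.65 [-0.0499  0.      0.1702]
0.6 [-0.0559  0.      0.1637]
0.58 [-0.0582  0.      0.161 ]
```

{"fn": "jog_arm", "kwargs": {"motion": [{"x":0.35,"y":0,"z":0,"ax":0,"ay":0,"az":0},{"x":0.35,"y":0,"z":0.01,"ax":0,"ay":0,"az":0},{"x":0.35,"y":0,"z":0.01,"ax":0,"ay":0,"az":0},{"x":0.35,"y":0,"z":0.02,"ax":0,"ay":0,"az":0},{"x":0.35,"y":0,"z":0.02,"ax":0,"ay":0,"az":0}]}}

```text
time_s: 13.5
tool_pos: [0.515, -0.1171, 0.1481]
tool_rot: [180.0, 49.6, 76.0]
force: [0.5, -0.7, -1.0]
grip_width: 0.0005
grasp_force: 0.2
```

{"fn": "jog_arm", "kwargs": {"motion": [{"x":0.34,"y":0,"z":0.03,"ax":0,"ay":0,"az":0},{"x":0.34,"y":0,"z":0.04,"ax":0,"ay":0,"az":0},{"x":0.34,"y":0,"z":0.04,"ax":0,"ay":0,"az":0},{"x":0.34,"y":0,"z":0.05,"ax":0,"ay":0,"az":0},{"x":0.34,"y":0,"z":0.05,"ax":0,"ay":0,"az":0}]}}

```text
time_s: 14.0
tool_pos: [0.5172, -0.108, 0.1338]
tool_rot: [-180.0, 49.6, 76.0]
force: [1.0, -0.5, -1.1]
grip_width: 0.0002
grasp_force: 0.2
```

{"fn": "jog_arm", "kwargs": {"motion": [{"x":0.34,"y":0,"z":0.06,"ax":0,"ay":0,"az":0},{"x":0.34,"y":0,"z":0.07,"ax":0,"ay":0,"az":0},{"x":0.34,"y":0,"z":0.08,"ax":0,"ay":0,"az":0},{"x":0.34,"y":0,"z":0.08,"ax":0,"ay":0,"az":0},{"x":0.34,"y":0,"z":0.09,"ax":0,"ay":0,"az":0}]}}

```text
time_s: 14.5
tool_pos: [0.5192, -0.1002, 0.1184]
tool_rot: [-180.0, 49.6, 76.0]
force: [1.0, -0.4, -0.8]
grip_width: 0.0007
grasp_force: 0.2
```

Run:
```python
from plan import *
show(); print(env.get_obs()['grasp_force'])
for t in(.35,.3,.28,.26): print(t,catch(t,50,.010).round(4))
```

```text
t 14.5 box-frame tcp [-0.0863  0.0004  0.1184] toolz [ 0.761 -0.006 -0.648] F [ 1.05 -0.36 -0.77] J [-39.  28.  25. 102.  31.  81. -41.]
0.23342017113463953
0.35 [-0.0806  0.      0.1272]
0.3 [-0.0844  0.      0.1192]
0.28 [-0.0858  0.      0.116 ]
0.26 [-0.0871  0.      0.1127]
```

{"fn": "jog_arm", "kwargs": {"motion": [{"x":0.33,"y":0,"z":0.1,"ax":0,"ay":0,"az":0},{"x":0.33,"y":0,"z":0.1,"ax":0,"ay":0,"az":0},{"x":0.33,"y":0,"z":0.11,"ax":0,"ay":0,"az":0},{"x":0.33,"y":0,"z":0.12,"ax":0,"ay":0,"az":0},{"x":0.33,"y":0,"z":0.12,"ax":0,"ay":0,"az":0}]}}

```text
time_s: 15.0
tool_pos: [0.5208, -0.0939, 0.1022]
tool_rot: [180.0, 49.6, 76.0]
force: [0.7, 0.1, -0.4]
grip_width: 0.0002
grasp_force: 0.2
```

{"fn": "jog_arm", "kwargs": {"motion": [{"x":0.32,"y":0,"z":0.13,"ax":0,"ay":0,"az":0},{"x":0.32,"y":0,"z":0.14,"ax":0,"ay":0,"az":0},{"x":0.32,"y":0,"z":0.14,"ax":0,"ay":0,"az":0},{"x":0.32,"y":0,"z":0.15,"ax":0,"ay":0,"az":0},{"x":0.32,"y":0,"z":0.15,"ax":0,"ay":0,"az":0}]}}

```text
time_s: 15.5
tool_pos: [0.522, -0.0891, 0.0854]
tool_rot: [180.0, 49.6, 76.0]
force: [0.7, -0.2, 0.2]
grip_width: 0.0004
grasp_force: 0.3
```

{"fn": "jog_arm", "kwargs": {"motion": [{"x":0.25,"y":0,"z":0.13,"ax":0,"ay":0,"az":0},{"x":0.25,"y":0,"z":0.13,"ax":0,"ay":0,"az":0},{"x":0.25,"y":0,"z":0.14,"ax":0,"ay":0,"az":0},{"x":0.2,"y":0,"z":0.11,"ax":0,"ay":0,"az":0},{"x":0.2,"y":0,"z":0.11,"ax":0,"ay":0,"az":0}]}}

```text
time_s: 16.0
tool_pos: [0.5226, -0.0864, 0.0728]
tool_rot: [180.0, 49.6, 76.0]
force: [0.6, -0.1, -0.8]
grip_width: 0.0003
grasp_force: 0.3
```

Run:
```python
from plan import *
show(); print(env.get_obs()['grasp_force'])
for t in(.1,.05,.03,0): print(t,catch(t,50,.010).round(4))
```

```text
t 16.0 box-frame tcp [-0.1004  0.0005  0.0728] toolz [ 0.761 -0.006 -0.648] F [ 0.57 -0.09 -0.76] J [-39.  32.  24. 102.  30.  78. -44.]
0.2844550518784672
0.1 [-0.0955  0.      0.0857]
0.05 [-0.0972  0.      0.077 ]
0.03 [-0.0977  0.      0.0735]
0 [-0.0984  0.      0.0683]
```

{"fn": "jog_arm", "kwargs": {"motion": [{"x":0.15,"y":0,"z":0.12,"ax":0,"ay":0,"az":0},{"x":0.15,"y":0,"z":0.12,"ax":0,"ay":0,"az":0},{"x":0.15,"y":0,"z":0.12,"ax":0,"ay":0,"az":0},{"x":0.15,"y":0,"z":0.12,"ax":0,"ay":0,"az":0},{"x":0.15,"y":0,"z":0.12,"ax":0,"ay":0,"az":0}]}}

```text
time_s: 16.5
tool_pos: [0.5227, -0.0865, 0.0634]
tool_rot: [180.0, 49.6, 76.0]
force: [-0.2, -0.5, -0.6]
grip_width: 0.0005
grasp_force: 0.0
```

{"fn": "jog_arm", "kwargs": {"motion": [{"x":0.15,"y":0,"z":0.12,"ax":0,"ay":0,"az":0},{"x":0.15,"y":0,"z":0.12,"ax":0,"ay":0,"az":0},{"x":0.15,"y":0,"z":0.12,"ax":0,"ay":0,"az":0},{"x":0,"y":0,"z":0,"ax":0,"ay":0,"az":0},{"x":0,"y":0,"z":0,"ax":0,"ay":0,"az":0}]}}

```text
time_s: 17.0
tool_pos: [0.5227, -0.0861, 0.0576]
tool_rot: [-180.0, 49.6, 76.0]
force: [-0.2, 0.1, -0.0]
grip_width: 0.0003
grasp_force: 0.0
```

{"fn": "jog_arm", "kwargs": {"motion": [{"x":0.5,"y":0,"z":-0.8,"ax":0,"ay":0,"az":0},{"x":0.3,"y":0,"z":-1.5,"ax":0,"ay":0,"az":0},{"x":0,"y":0,"z":-2.5,"ax":0,"ay":0,"az":0},{"x":0,"y":0,"z":-3,"ax":0,"ay":0,"az":0},{"x":0,"y":0,"z":-3,"ax":0,"ay":0,"az":0}]}}

```text
time_s: 17.5
tool_pos: [0.5443, 0.0011, 0.1227]
tool_rot: [180.0, 49.5, 76.1]
force: [0.4, -0.0, 0.1]
grip_width: 0.0006
grasp_force: 0.0
```

{"fn": "jog_arm", "kwargs": {"motion": [{"x":-2,"y":0,"z":-2,"ax":0,"ay":0,"az":0},{"x":-2,"y":0,"z":-2,"ax":0,"ay":0,"az":0},{"x":-1,"y":0,"z":-1,"ax":0,"ay":0,"az":0},{"x":0,"y":0,"z":0,"ax":0,"ay":0,"az":0},{"x":0,"y":0,"z":0,"ax":0,"ay":0,"az":0}]}}

```text
time_s: 18.0
tool_pos: [0.545, 0.0047, 0.1912]
tool_rot: [-179.9, 49.6, 76.1]
force: [0.1, 0.5, 0.3]
grip_width: 0.0004
grasp_force: 0.0
```

Run:
```python
from plan import *
show()
a=cv2.imread('pics/t0.png'); b=snap('top','t9.png')[:,:,::-1]; s=snap('scene','s9.png')[:,:,::-1]
# shut check: does a brown lid outline match? brown mask bbox in scene near box, vs predicted shut corners
hsv=cv2.cvtColor(np.ascontiguousarray(s),cv2.COLOR_BGR2HSV); m=cv2.inRange(hsv,(3,80,30),(18,255,200)); m[:150]*= (m[:150]>0)
n,l,st,_=cv2.connectedComponentsWithStats(m); 
for r in st[1:]:
    if r[4]>800: print('brown comp',r)
pts=W([(x,y,z) for x in(-.075,.075) for y in(-.105,.105) for z in(0,.082)],q); u=proj('scene',pts); print('predicted shut bbox',u.min(0).round(1),u.max(0).round(1))
d=cv2.absdiff(a,b).max(2); d=(d>40).astype(np.uint8); n,l,st,c=cv2.connectedComponentsWithStats(cv2.morphologyEx(d,cv2.MORPH_OPEN,np.ones((3,3))))
print('top changes',[r.tolist() for r in st[1:] if r[4]>25])
```

```text
t 18.0 box-frame tcp [-0.1943  0.0008  0.1912] toolz [ 0.761 -0.006 -0.649] F [0.14 0.49 0.3 ] J [-44.  29.  23.  90.  28.  94. -41.]
brown comp [ 278  150  144   79 5508]
brown comp [  65  219  187  201 7725]
predicted shut bbox [278.3 149.2] [384.4 230.1]
top changes [[0, 55, 279, 365, 30982], [96, 56, 8, 7, 33], [235, 99, 10, 15, 106], [257, 108, 8, 19, 74], [312, 145, 135, 112, 10395], [0, 288, 12, 35, 248], [255, 400, 15, 20, 153], [265, 401, 18, 18, 152], [244, 411, 5, 7, 27], [302, 410, 7, 10, 53]]
```

Run:
```python
from plan import *
s=cv2.imread('pics/s9.png'); hsv=cv2.cvtColor(s,cv2.COLOR_BGR2HSV); m=cv2.inRange(hsv,(3,80,30),(18,255,200))
for c in(282,285,290,320,322):
    r=np.where(m[:,c]>0)[0]; print(c,r[(r>140)&(r<240)][[0,-1]])
for th in(0,.03,.06): print(th,[proj('scene',W(lidp((-.075,y,.082),th),q))[0].round(1) for y in(.105,-.105)])
print(proj('scene',W([(-.075,.105,0),(-.075,-.105,0)],q)).round(1)); print(env.sign_off())
```

```text
282 [158 192]
285 [157 195]
290 [157 199]
320 [152 228]
322 [151 228]
0 [array([278.4, 159.1]), array([323. , 194.7])]
0.03 [array([278.6, 157.2]), array([323.4, 192.6])]
0.06 [array([279. , 155.4]), array([323.8, 190.5])]
[[278.3 190.8]
 [321.4 230.1]]
the job is handed in; nothing more can be done
None
```

The lid was pushed past balance, fell free from about 1.26 rad, was caught on the finger at about 0.88 rad, lowered slowly until shut and the hand withdrawn. The final images match a shut, unmoved box to within a pixel or two. I did not check the vials (hidden under the lid) or the things nearby one by one. The job is handed in at 18 s.

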